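# Release a laser module from its dock and clamp it in the jig

### The job

Press the laser module down in its push-to-release dock until the latch lets go and it springs up, then pull it out and stand it upright in the jig, square and snug against both aluminium stops. Then push the red toggle clamp handle all the way down past dead centre, so that the rubber pad holds the module, and let go. Leave the other things on the bench where they are.

Things in the scene. Friction and masses are not known exactly. Their poses are not given: they have to be found in the camera images.
- jig: Clamping jig, fixed: plywood plate 290 x 120 x 12 mm with two low aluminium stops and a steel toggle clamp on a wooden riser. Origin: centre of the plate's underside; z up; x points from the clamp's handle end to the end with the stops, y to the left of that. End stop: inner face at x = +120 mm. Side stop: inner face at y = +20 mm. Both 12 mm thick, tops at z = 27 mm.
- nest (a point): Point on the plate's top (z = 12 mm) under the module's centre when the module stands snugly against both stops; axes as the jig (end stop 20 mm away in +x, side stop 20 mm away in +y).
- clamp_handle (a joint): Handle angle, rad: 0 = open; grows as the handle is pushed down. The handle points from its hinge to jig -x and up, at (1.20 - value) rad above level. Dead centre 1.08, stop (locked) 1.20, level. Pushing takes 2 to 8 N at the red grip; it stays where it is left, and past dead centre with a part under the pad it stays locked.
- clamp_pivot (a point): Hinge axis of the handle (along jig y), fixed on the jig at x = -53 mm, y = 0, z = 78 mm; axes as the jig.
- handle_grip (a point): Point on the centre line of the handle's red round grip, 85 mm from its hinge; moves with the handle. The grip is 22 mm thick and runs from 52 to 109 mm from the hinge, rounded end at 120 mm.
- dock: Push-to-release dock, fixed to the bench: a grey block 80 x 80 mm, 66 mm high, with a 44 x 44 mm pocket edged in yellow in its top. Origin: centre of its underside; z up; the pocket's sides are parallel to x and y.
- dock_carrier (a joint): Height of the sprung floor in the dock's pocket, m: 0 = latched (module's top 6 mm above the dock's top, z = 72 mm). The latch lets go once pressed below -0.004 (hard stop -0.006; 6 to 9 N straight down on the module's top); when the press is taken away it springs to +0.026 and 32 mm of the module stands out. A green tab slides out of the dock's side.
- module_center (a point): Centre of the laser module, the part to be clamped: a dark blue finned block 40 x 40 mm, 50 mm high, with an orange band near its flat top, 0.2 to 0.33 kg, loose, standing upright in the dock's pocket with its sides parallel to the dock's; z is up, through the top.
- module: The same laser module; origin at the centre of its underside.
- clamp_pad: The clamp's sprung black rubber pad, 16 mm across, at the end of a flat steel arm (109 mm long, upright when open, between handle and nest); the arm swings down 91 degrees towards jig +x as the handle goes down and the pad lands on the module's top, pressing about 9 N when locked. Origin: on the arm's hinge (jig x = -9, z = 90 mm), not at the pad.
- ply_box: Bystander: open plywood box 140 x 120 x 40 mm; origin at the centre of its underside.
- spray_blue: Bystander: spray can with a blue label, 52 mm across, 150 mm high; origin at the centre of its underside.
- spray_red: Bystander: spray can with a red label, 52 mm across, 150 mm high; origin at the centre of its underside.
- screwdriver: Bystander: screwdriver lying on the bench, handle towards its -x.
- coaster: Bystander: round wooden coaster 80 mm across, 6 mm thick; origin at the centre of its underside.
- jar: Bystander: glass jar with a steel cap, 50 mm across, 60 mm high; origin at the centre of its underside.
- spare_pad: Bystander: spare black rubber pad 18 mm across, 12 mm high, on the jig's plate beside where the handle comes down (about jig x = -120 mm, y = +40 mm); origin at the centre of its underside.
Not all that is in view belongs to the job. There is more than one size of the dock; the one meant has the size given above.

How it is judged:
On the way, in this order (a step that is already met when the one before it is completed fails the run):
1. the dock's latch is released and its floor has sprung up (value of joint dock_carrier above 0.018 m), for 0.1 s.
2. the module is pulled clear of the dock (z of module_center in the frame of dock above 0.095 m), for 0.05 s.
3. the module stands upright in the jig against both stops, let go, with the clamp not yet locked (x of module_center in the frame of nest between -0.005 and 0.003 m and y of module_center in the frame of nest between -0.005 and 0.003 m and z of module_center in the frame of nest between 0.021 and 0.028 m and angle between module_center's own z axis and vertical below 0.08 rad and (angle between the x axis of module_center and the x axis of nest, either way round below 0.1 rad or angle between the x axis of module_center and the y axis of nest, either way round below 0.1 rad) and contact force between the fingers and module below 0.3 N and value of joint clamp_handle below 1 rad), for 0.1 s.
4. the handle is past dead centre and the pad presses on the module (x of module_center in the frame of nest between -0.005 and 0.003 m and y of module_center in the frame of nest between -0.005 and 0.003 m and z of module_center in the frame of nest between 0.021 and 0.028 m and angle between module_center's own z axis and vertical below 0.08 rad and (angle between the x axis of module_center and the x axis of nest, either way round below 0.1 rad or angle between the x axis of module_center and the y axis of nest, either way round below 0.1 rad) and value of joint clamp_handle above 1.13 rad and contact force between clamp_pad and module above 3 N), for 0.2 s.
At the end, for the whole second after the job is handed in: The module stands still and upright on the jig's plate, square (within 0.1 rad) and against both stops (gap at most 5 mm at each), the clamp handle is past dead centre (value above 1.13) and the pad presses on the module with more than 3 N; the other things have not been moved more than 25 mm (all of step 4 and linear speed of module below 0.02 m/s); the robot touches nothing.
It fails at once if one of the other things (box, cans, screwdriver, coaster, jar, spare pad) is moved more than 25 mm (distance of any of ply_box, spray_blue, spray_red, screwdriver, coaster, jar, spare_pad from where it was at the start of the episode above 0.025 m).
It fails at once if the module is tipped over (angle between module_center's own z axis and vertical above 0.8 rad).
It also fails if it takes over 64 s, if anything falls off the work surface, if the arm or the gripper's body presses on something with over 40 N, if the wrist force passes 120 N, or if a joint passes its speed limit or range.

### The arm

A 6-joint arm with a two-finger parallel gripper is mounted at the origin on the work surface. World frame = base frame: x ahead of the robot, y to its left, z up, the work surface at z = 0. Lengths are in m, angles in rad, forces in N, time in s.
With the tool pointing down it reaches from about 0.35 to 0.975 m from the base axis. Payload 4.9 kg.
Tool frame: the origin (TCP) lies at the very end of the fingers, on their centre line; the grasp point (between the pads) lies 19 mm behind it (manip.hold_point_z is the distance from the TCP to the grasp point, in m); z points along the fingers, y is the direction in which the jaws open and shut (so a half turn about z gives the same grasp; the last joint's range is limited). The gripper opens to 85 mm and grips with 20 to 120 N. Pads are 22 mm wide; open, the fingers measure 114 mm over their backs; the gripper's body (76 mm by 85 mm) begins 54 mm behind the grasp point. The pads swing forward as they close: fully open they stand 13 mm farther back than shut.
Start: joints at [-1.399, 0.053, 1.613, -0, 1.476, -0.119], TCP at [0.179, -0.599, 0.231] pointing down, gripper open.
Joint ranges: [-3.01, 3.01], [-1.01, 2.22], [0.06, 2.58], [-1.02, 4.17], [0.09, 2.62], [-3.14, 3.14]. Speed limits (rad/s): [2.57, 2.57, 3.14, 3.14, 3.14, 3.14].

### API

Orientations are given as a unit quaternion [w, x, y, z].
In Python, from plant import manip gives the robot as it stands. The module is installed in compiled form; this text tells all that it offers.
- The arm moves only by the shell command python3 -m creep 'ROWS'. ROWS is JSON, a list of rows, each a list of 7 numbers: the turn, a rotation vector about the tool's x, y, z in degrees, then the shift along the tool's x, y, z in m, then the opening, from 0 (shut) to 1 (fully open). In form: [[ax, ay, az, tx, ty, tz, jaw], ...]. A call has 1 to 20 rows; each row shifts and turns the commanded pose from where the row before left it, along the tool's axes as they then stand; what a row does not reach is not made up. A row lasts 1/12 s, in which the tool goes at most 41.7 mm and 7.16 degrees, less where a joint would pass 70% of its speed; a pose out of reach is approached as far as the arm can. A call is refused whole if a number of a shift passes 0.0417 or a number of a turn 7.16, either way. A call with a gripper value outside its range is refused whole. The fingers move at their own pace and stop on an object; the grip force is fixed at half the most. Time passes only in rows, so rows that do not move let the fingers close. It gives the time, the measured TCP pose, the force and the opening at its end, in the units of the state.
- manip.state(): the state, without advancing time (a new reading comes with each control period).
- manip.grab_frame(name): name is "scene" or "top" or "wrist"; returns the picture (384x512x3 uint8, blue, green, red); there is no depth.
- manip.get_calibration(name): a dict with "fx", "fy", "cx", "cy" (pixels), "xyz" and "attitude" of the camera in the world. Camera axes: x right, y down, z forward; pixel columns grow to the right and rows downward; lengths in m; the calibration is good to about 2 mm. A picture is of the moment at which its call begins: read the wrist's pose just before it. get_calibration takes no time and is no camera call; for the wrist camera it gives the pose at the moment of the call.
- manip.job_done(): hands the job in, once; it reports no verdict.
Trained networks look in the newest picture that a camera, given by its name, has taken for a name from the list of things; names that differ only in an ending like _2 or _b are one class to them, and where a whole thing is asked for, a point or a joint stands for the part that bears it (a point fixed in the world has none). Each returns a list of dicts, best first, with "confidence" (0 to 1); they miss things now and then, are a little off and sometimes report something else, mostly with a low value. They report only what shows in the picture. A call takes as long as a camera call. They do not tell look-alikes from the thing itself.
- manip.cut_out(target, camera): "pixels" (384x512 bool, what is visible of it) and "rect" ([left, top, right, bottom] in pixels, round what is visible of it).
The state is a dict: "time": time; "joint_pos": joint angles; "joint_vel": joint speeds; "joint_efforts": joint torques, N m; "tool_pos": TCP position; "tool_rot": TCP orientation; "contact_force": force on the tool from outside, world axes, zero at the start; "ft_torque": the same for the moment, N m; "gripper_width": opening from 0.0 (shut) to 1.0 (fully open).
Only numpy, scipy, OpenCV 4.12 (cv2) and the standard library are available. Lean on these libraries where they do the work, as an engineer would, in place of code of your own. Each camera call takes 0.05 s, during which the arm holds its last target.

## Working session

There is one attempt and no reset: what is moved stays moved. The work goes in short steps, Python scripts to look and compute and a shell command to move; the robot and the scene stay as the last step left them, time stands still between calls to the robot, and variables do not carry over. Pictures are saved under pics/ and viewed, and the job is handed in when it is done.

```bash
mkdir -p pics; ls; python3 - <<'E'
from plant import manip
import cv2
print(manip.state())
for n in ("scene","top","wrist"):
    c=manip.get_calibration(n); print(n,c)
    cv2.imwrite(f"pics/a_{n}.png",manip.grab_frame(n))
E
```

```text
pics
{'time': 0.0, 'joint_pos': array([-1.39900633e+00,  5.33700051e-02,  1.61429280e+00,  1.70199556e-05,
        1.47599055e+00, -1.19016563e-01]), 'joint_vel': array([-0.00156346, -0.00078697, -0.00100324,  0.00155971, -0.00029536,
        0.00059165]), 'joint_efforts': array([ 3.01898886e-03, -3.93681550e+01, -3.70175028e+01, -1.55943695e-05,
        7.03983824e-03,  4.92098096e-06]), 'tool_pos': array([ 0.17909153, -0.59814488,  0.23005558]), 'tool_rot': array([-1.03021803e-03,  9.89447147e-01,  1.44890582e-01, -1.87165039e-05]), 'contact_force': array([-0.10956186,  0.16890531, -0.18247969]), 'ft_torque': array([-0.06788798,  0.03907977,  0.0043841 ]), 'gripper_width': 1.0018540651246735}
scene {'fx': 428.74785937918085, 'fy': 428.74785937918085, 'cx': 259.32410169883974, 'cy': 195.59169616111268, 'xyz': array([1.27943992, 0.09061425, 0.74666496]), 'attitude': array([-0.27549379,  0.60118149,  0.6819842 , -0.31238043])}
top {'fx': 393.020582834859, 'fy': 393.020582834859, 'cx': 258.77544556554864, 'cy': 189.12989856505575, 'xyz': array([ 0.51642106, -0.00334516,  0.98521538]), 'attitude': array([ 0.016937  , -0.70545087,  0.70793752, -0.02960865])}
wrist {'fx': 289.22176306220217, 'fy': 289.22176306220217, 'cx': 256.4869822075655, 'cy': 191.13343260597009, 'xyz': array([ 0.25840587, -0.57507744,  0.37285934]), 'attitude': array([ 0.13022012,  0.79137433, -0.589191  , -0.09809871])}
```

View pics/a_scene.png

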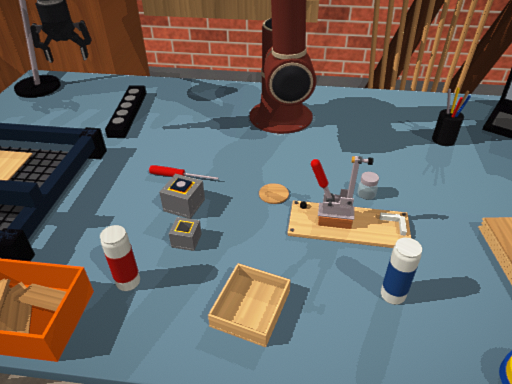

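View pics/a_top.png

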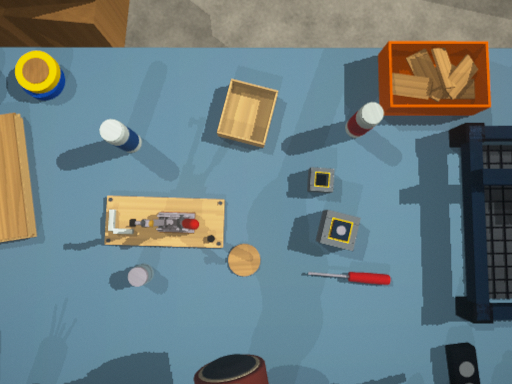

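View pics/a_wrist.png

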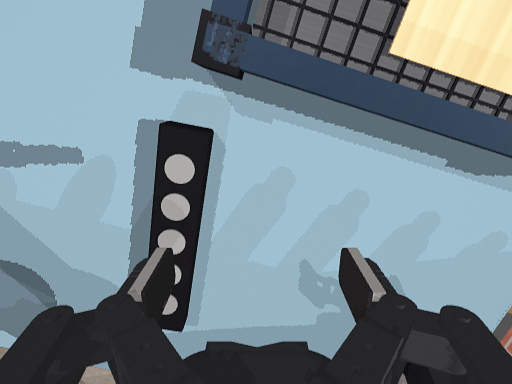

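```bash
cat > h.py <<'E'
from plant import manip
import numpy as np, cv2
from scipy.spatial.transform import Rotation as R
def rot(q): return R.from_quat([q[1],q[2],q[3],q[0]]).as_matrix()
def ray(c,u,v):
    d=rot(c["attitude"])@np.array([(u-c["cx"])/c["fx"],(v-c["cy"])/c["fy"],1.]); return np.array(c["xyz"]),d
def at_z(c,u,v,z):
    o,d=ray(c,u,v); return o+d*(z-o[2])/d[2]
def proj(c,p):
    q=rot(c["attitude"]).T@(np.asarray(p,float)-c["xyz"]); return np.array([c["fx"]*q[0]/q[2]+c["cx"],c["fy"]*q[1]/q[2]+c["cy"]])
def crop(im,x0,y0,x1,y1,s,name): cv2.imwrite("pics/"+name,cv2.resize(im[y0:y1,x0:x1],None,fx=s,fy=s,interpolation=cv2.INTER_CUBIC))
E
python3 - <<'E'
from h import *
t=cv2.imread("pics/a_top.png"); s=cv2.imread("pics/a_scene.png")
crop(t,95,185,235,260,5,"t_jig.png"); crop(t,290,150,400,290,4,"t_dock.png")
crop(s,280,145,420,255,5,"s_jig.png")
m=manip.cut_out("module","top"); print([(d["confidence"],d["rect"]) for d in m])
m=manip.cut_out("dock","top"); print([(d["confidence"],d["rect"]) for d in m])
m2=manip.cut_out("jig","top"); print([(d["confidence"],d["rect"]) for d in m2])
c=manip.get_calibration("top")
for d in m:
  r=cv2.minAreaRect(np.argwhere(d["pixels"])[:,::-1].astype(np.float32)); print(r)
for d in m2[:1]:
  r=cv2.minAreaRect(np.argwhere(d["pixels"])[:,::-1].astype(np.float32)); print(r)
  for p in cv2.boxPoints(r): print(p,at_z(c,*p,0.012))
print(manip.state()["time"])
E
```

```text
[(0.68, [331.7, 218.7, 353.2, 240.1])]
[(0.75, [304.6, 166.4, 331.4, 191.3])]
[(0.58, [105.1, 197.7, 227.7, 250.1])]
((320.4180603027344, 179.9016571044922), (26.34589958190918, 26.5269718170166), 5.19442892074585)
((164.174072265625, 221.8212890625), (118.40413665771484, 49.08080291748047), 1.8087393045425415)
[104.22693 244.48085] [0.44620026 0.35712423 0.012     ]
[105.77606 195.42451] [0.56613616 0.355927   0.012     ]
[224.12122 199.16173] [0.55594386 0.06491976 0.012     ]
[222.57208 248.21806] [0.43552925 0.06851176 0.012     ]
0.3
```

View pics/t_jig.png

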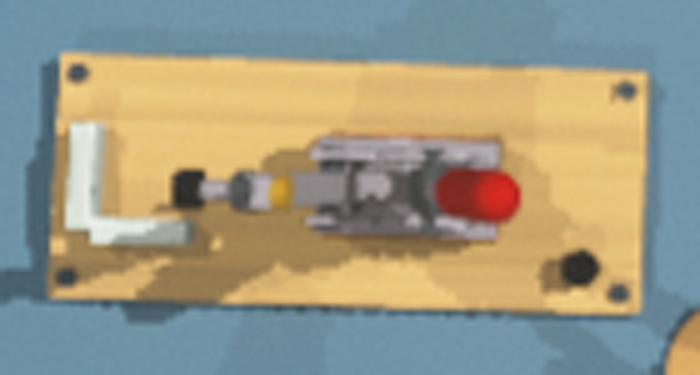

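View pics/t_dock.png

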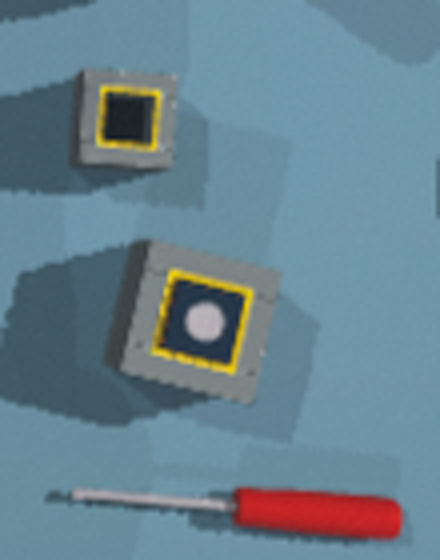

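View pics/s_jig.png

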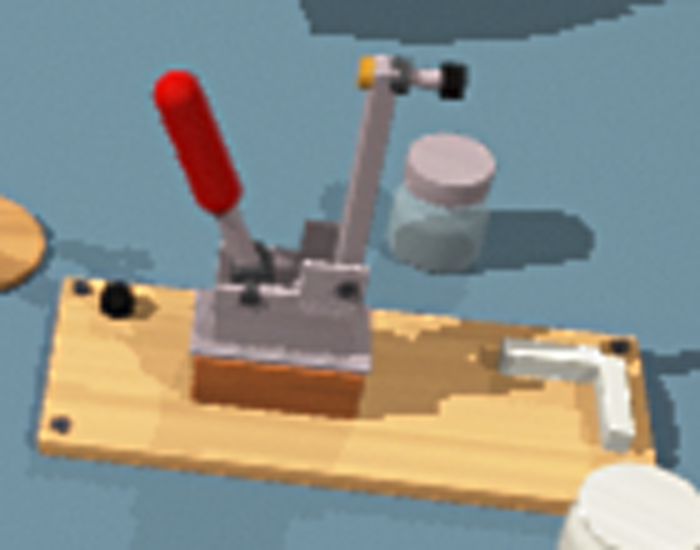

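```bash
python3 - <<'E'
from h import *
from scipy.optimize import least_squares
c=manip.get_calibration("top")
def fit(P,z):
    W=np.array([at_z(c,*p,z)[:2] for p in P]); return W
P=np.array([(62,52),(650,72),(641,315),(48,300)])/5+[95,185]-0.4
W=fit(P,.012); L=np.array([(145,-60),(-145,-60),(-145,60),(145,60)])/1000
f=lambda q:(np.c_[L@np.array([[np.cos(q[2]),np.sin(q[2])],[-np.sin(q[2]),np.cos(q[2])]])+q[:2]]-W).ravel()
r=least_squares(f,[.5,.2,1.57]); print("jig",r.x,np.degrees(r.x[2]),r.fun*1000)
for P,z in ((np.array([(150,238),(282,270),(250,405),(120,375)]),.066),(np.array([(172,268),(252,288),(232,374),(153,350)]),.066)):
    W=fit(P/4+[290,150]-.4,z); print("dock",W.mean(0),np.round(W,4),[np.linalg.norm(W[i]-W[i-1]) for i in range(4)],[np.degrees(np.arctan2(*(W[i]-W[i-1])[::-1])) for i in range(4)])
print(at_z(c,342.4,229.4,.072))
E
```

```text
jig [0.50161407 0.21045814 1.53657848] 88.03946193803573 [-0.63363065  0.3650767   0.27813753 -0.24719335 -0.34266054 -0.36052338
  0.69815366  0.24264003]
dock [ 0.4806225  -0.20878609] [[ 0.5296 -0.1799]
 [ 0.5106 -0.2572]
 [ 0.4322 -0.2368]
 [ 0.45   -0.1611]] [np.float64(0.08180393883312698), np.float64(0.07962102058545825), np.float64(0.08096543142825981), np.float64(0.07775222601693614)] [np.float64(-13.265049039417985), np.float64(-103.82596721626854), np.float64(165.4150386169823), np.float64(76.79428891855575)]
dock [ 0.48170781 -0.20981122] [[ 0.512  -0.1926]
 [ 0.5002 -0.2394]
 [ 0.4502 -0.2267]
 [ 0.4644 -0.1807]] [np.float64(0.0491227813607665), np.float64(0.04828403428881028), np.float64(0.05152336097582409), np.float64(0.048126827682425384)] [np.float64(-14.02840236630951), np.float64(-104.23696563047817), np.float64(165.7204233910266), np.float64(72.90354748665156)]
[ 0.48232647 -0.21367623  0.072     ]
```

```bash
cat >> h.py <<'E'
def pose():
    s=manip.state(); return s,np.array(s["tool_pos"]),rot(s["tool_rot"])
def go(target,yaw=None):
    "delta in tool axes to world target, with yaw error (deg about tool z) and tilt"
    s,p,M=pose(); d=M.T@(np.array(target)-p)
    y=np.degrees(np.arctan2(M[1,0],M[0,0]))
    if yaw is not None:
        c,sn=np.cos(np.radians(yaw)),np.sin(np.radians(yaw)); T=np.array([[c,sn,0],[sn,-c,0],[0,0,-1]])
        print("turn",np.round(np.degrees(R.from_matrix(M.T@T).as_rotvec()),2))
        print("shift after turn",np.round(T.T@(np.array(target)-p),4))
    print("t",round(s["time"],2),"p",np.round(p,4),"yaw",round(y,2),"shift",np.round(d,4),"F",np.round(s["contact_force"],2),"w",round(s["gripper_width"],3))
E
python3 -m creep '[[0,0,-6.6,0,0,0,1],[0,0,-6.6,0,0,0,1],[0,0,-6.6,0,0,0,1],[0,0,-6.6,0,0,0,1],[0,0,-6.6,0,0,0,1],[0,0,-6.6,0,0,0,1],[0,0,-6.6,0,0,0,1],[0,0,-6.6,0,0,0,1],[0,0,-6.6,0,0,0,1],[0,0,0,0,0,0,1]]'
python3 -c "
from h import *
go([0.481,-0.210,0.23],76)"
```

```text
time: 1.13
tool_pos: [0.1792, -0.5987, 0.2312]
tool_rot: [-0.0, 0.787, 0.617, 0.0]
contact_force: [0.6, 0.6, -0.4]
gripper_width: 1.003
turn [-0.   -0.    0.16]
shift after turn [0.4502 0.1988 0.0012]
t 1.13 p [ 0.1792 -0.5987  0.2312] yaw 76.16 shift [0.4496 0.2001 0.0013] F [ 0.62  0.55 -0.42] w 1.003
```

```bash
python3 -m creep '[[0,0,0,0.015,0.008,0,1],[0,0,0,0.03,0.016,0,1],[0,0,0,0.03,0.016,0,1],[0,0,0,0.03,0.016,0,1],[0,0,0,0.03,0.016,0,1],[0,0,0,0.03,0.016,0,1],[0,0,0,0.03,0.016,0,1],[0,0,0,0.03,0.016,0,1],[0,0,0,0.03,0.016,0,1],[0,0,0,0.03,0.016,0,1],[0,0,0,0.03,0.016,0,1],[0,0,0,0.03,0.016,0,1],[0,0,0,0.025,0.016,0,1],[0,0,0,0.015,0,0,1],[0,0,0,0,0,0,1],[0,0,0,0,0,0,1]]'
python3 - <<'E'
from h import *
go([0.481,-0.210,0.23],76)
c=manip.get_calibration("wrist"); im=manip.grab_frame("wrist"); cv2.imwrite("pics/w1.png",im)
for n in ("module","dock"):
  for d in manip.cut_out(n,"wrist"):
    r=cv2.minAreaRect(np.argwhere(d["pixels"])[:,::-1].astype(np.float32)); print(n,d["confidence"],d["rect"],r)
    if n=="module": print([np.round(at_z(c,*p,.072),4) for p in cv2.boxPoints(r)], at_z(c,*r[0],.072))
    else: print(np.round([at_z(c,*p,.066)[:2] for p in cv2.boxPoints(r)],4), at_z(c,*r[0],.066))
print(c)
E
```

```text
time: 2.47
tool_pos: [0.4663, -0.2721, 0.2313]
tool_rot: [0.0, 0.788, 0.616, -0.0]
contact_force: [-0.3, -0.6, 0.3]
gripper_width: 1.003
turn [-0.    0.01  0.08]
shift after turn [ 0.0638 -0.0007  0.0013]
t 2.47 p [ 0.4663 -0.2721  0.2313] yaw 76.08 shift [ 0.0638 -0.0006  0.0013] F [-0.35 -0.62  0.29] w 1.003
module 0.64 [237.2, 90.6, 275.3, 134.5] ((255.0, 112.0), (40.0, 40.0), 90.0)
[array([ 0.4656, -0.1862,  0.072 ]), array([ 0.5039, -0.1957,  0.072 ]), array([ 0.4953, -0.2338,  0.072 ]), array([ 0.4553, -0.2238,  0.072 ])] [ 0.48011078 -0.20947712  0.072     ]
dock 0.75 [323.3, 9.0, 391.0, 80.0] ((358.528564453125, 43.666534423828125), (61.362022399902344, 75.048095703125), 80.27242279052734)
[[ 0.5559 -0.1427]
 [ 0.6241 -0.149 ]
 [ 0.629  -0.2034]
 [ 0.5566 -0.1974]] [ 0.59161639 -0.17231917  0.066     ]
dock 0.57 [215.2, 71.9, 299.5, 150.6] ((256.0, 110.0), (80.0, 80.0), 90.0)
[[ 0.4524 -0.1618]
 [ 0.5288 -0.1808]
 [ 0.5131 -0.2586]
 [ 0.4298 -0.238 ]] [ 0.48146935 -0.20814632  0.066     ]
{'fx': 289.22176306220217, 'fy': 289.22176306220217, 'cx': 256.4869822075655, 'cy': 191.13343260597009, 'xyz': array([ 0.48608486, -0.19201888,  0.37391807]), 'attitude': array([ 0.16198509,  0.97931187, -0.11962929, -0.01994799])}
```

View pics/w1.png

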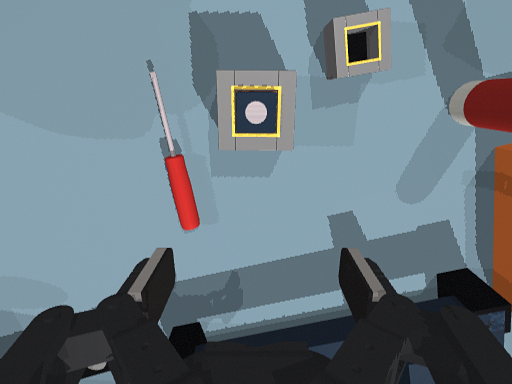

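The wrist view shows the 80 mm dock at (256,110) square to the picture, the module with its round lens at (256,112) and the small look-alike dock at (358,44). Now close the jaws and go above it.

```bash
python3 -m creep '[[0,0,0,0.02,0,0,0],[0,0,0,0.03,0,0,0],[0,0,0,0.0139,0,0,0],[0,0,0,0,0,0.02,0],[0,0,0,0,0,0.03,0],[0,0,0,0,0,0.03,0],[0,0,0,0,0,0.03,0],[0,0,0,0,0,0.02,0],[0,0,0,0,0,0.01,0],[0,0,0,0,0,0,0],[0,0,0,0,0,0,0],[0,0,0,0,0,0,0]]'
python3 -c "
from h import *
go([0.4805,-0.2092,0.072],76)
cv2.imwrite('pics/w2.png',manip.grab_frame('wrist'))"
```

```text
time: 3.62
tool_pos: [0.4825, -0.2124, 0.0934]
tool_rot: [0.002, 0.788, 0.616, 0.001]
contact_force: [0.0, -0.2, 0.4]
gripper_width: 0.001
turn [0.18 0.06 0.01]
shift after turn [ 0.0026 -0.0028  0.0214]
t 3.62 p [ 0.4825 -0.2124  0.0934] yaw 76.01 shift [ 0.0026 -0.0028  0.0214] F [ 0.04 -0.17  0.39] w 0.001
```

View pics/w2.png

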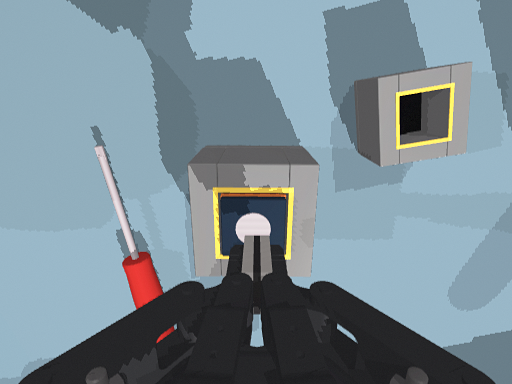

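The fingers sit over the module's top near the lens at (253,235). Pressing in small steps.

```bash
python3 -m creep '[[0,0,0,0.0026,-0.0028,0.008,0],[0,0,0,0,0,0.008,0],[0,0,0,0,0,0.003,0],[0,0,0,0,0,0.001,0],[0,0,0,0,0,0.001,0],[0,0,0,0,0,0.001,0],[0,0,0,0,0,0.001,0],[0,0,0,0,0,0,0],[0,0,0,0,0,0,0]]'
```

```text
time: 4.42
tool_pos: [0.4793, -0.2077, 0.0691]
tool_rot: [-0.001, 0.788, 0.616, -0.0]
contact_force: [-3.3, 2.3, 7.1]
gripper_width: -0.001
```

```bash
python3 -m creep '[[0,0,0,0,0,0.001,0],[0,0,0,0,0,0.001,0],[0,0,0,0,0,0,0]]'; python3 -m creep '[[0,0,0,0,0,0.001,0],[0,0,0,0,0,0,0]]'
```

```text
time: 4.67
tool_pos: [0.4793, -0.2077, 0.0669]
tool_rot: [-0.001, 0.788, 0.616, -0.0]
contact_force: [-2.2, 2.3, 7.4]
gripper_width: -0.002
time: 4.83
tool_pos: [0.4793, -0.2077, 0.0661]
tool_rot: [-0.001, 0.788, 0.616, -0.0]
contact_force: [-3.7, 1.9, 7.4]
gripper_width: 0.002
```

```bash
python3 -m creep '[[0,0,0,0,0,-0.005,0],[0,0,0,0,0,-0.02,0],[0,0,0,0,0,-0.04,0],[0,0,0,0,0,-0.04,0],[0,0,0,0,0,-0.03,1],[0,0,0,-0.02,0,0,1],[0,0,0,-0.025,0,0,1],[0,0,0,-0.015,0,0,1],[0,0,0,0,0,0,1],[0,0,0,0,0,0,1],[0,0,0,0,0,0,1]]'
python3 - <<'E'
from h import *
go([0.4805,-0.2092,0.23],76)
c=manip.get_calibration("wrist"); im=manip.grab_frame("wrist"); cv2.imwrite("pics/w3.png",im)
for d in manip.cut_out("module","wrist"):
    r=cv2.minAreaRect(np.argwhere(d["pixels"])[:,::-1].astype(np.float32)); print(d["confidence"],d["rect"],r)
    print(np.round([at_z(c,*p,.098)[:2] for p in cv2.boxPoints(r)],4), at_z(c,*r[0],.098))
E
```

```text
time: 5.75
tool_pos: [0.4648, -0.2657, 0.1999]
tool_rot: [-0.0, 0.788, 0.616, 0.0]
contact_force: [0.2, -0.0, -0.8]
gripper_width: 0.98
turn [-0.03 -0.04  0.07]
shift after turn [ 0.0586  0.0015 -0.0301]
t 5.75 p [ 0.4648 -0.2657  0.1999] yaw 76.07 shift [ 0.0586  0.0016 -0.0301] F [ 0.16 -0.02 -0.8 ] w 0.98
0.67 [237.3, 96.1, 284.2, 152.1] ((258.5, 122.5), (51.0, 49.0), 90.0)
[[ 0.4662 -0.1843]
 [ 0.5045 -0.1938]
 [ 0.4957 -0.2341]
 [ 0.4553 -0.224 ]] [ 0.48057304 -0.20848201  0.098     ]
```

View pics/w3.png

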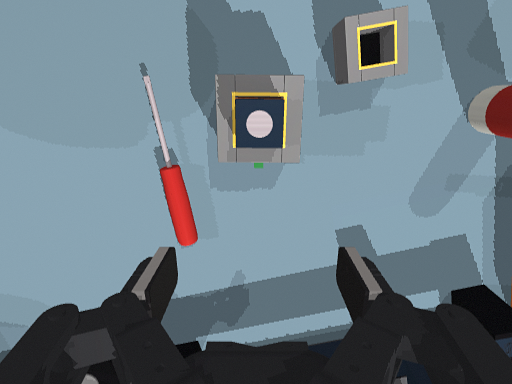

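Green tab is out at (258,165) and the module stands proud: released. Descend open over it.

```bash
python3 -m creep '[[0,0,0,0.02,0.0015,0,1],[0,0,0,0.025,0,0,1],[0,0,0,0.0136,0,0.01,1],[0,0,0,0,0,0.03,1],[0,0,0,0,0,0.03,1],[0,0,0,0,0,0.025,1],[0,0,0,0,0,0,1],[0,0,0,0,0,0,1],[0,0,0,0,0,0,1]]'
python3 -c "
from h import *
go([0.4805,-0.2092,0.069],76)
cv2.imwrite('pics/w4.png',manip.grab_frame('wrist'))"
```

```text
time: 6.6
tool_pos: [0.4812, -0.2099, 0.1065]
tool_rot: [0.001, 0.788, 0.616, 0.0]
contact_force: [0.4, -0.9, 0.0]
gripper_width: 1.002
turn [0.09 0.03 0.09]
shift after turn [ 0.0005 -0.0009  0.0375]
t 6.6 p [ 0.4812 -0.2099  0.1065] yaw 76.09 shift [ 0.0006 -0.0009  0.0375] F [ 0.38 -0.88  0.03] w 1.002
```

View pics/w4.png

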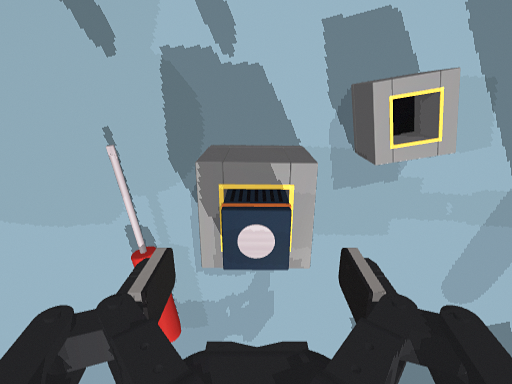

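```bash
python3 -m creep '[[0,0,0,0.0006,-0.0009,0.015,1],[0,0,0,0,0,0.015,1],[0,0,0,0,0,0.007,1],[0,0,0,0,0,0,0.6],[0,0,0,0,0,0,0.5],[0,0,0,0,0,0,0],[0,0,0,0,0,0,0],[0,0,0,0,0,0,0],[0,0,0,0,0,0,0],[0,0,0,0,0,0,0],[0,0,0,0,0,0,0],[0,0,0,0,0,0,0]]'
python3 -c "
from h import *
go([0.4805,-0.2092,0.30],76)
cv2.imwrite('pics/w5.png',manip.grab_frame('wrist'))"
```

```text
time: 7.65
tool_pos: [0.4807, -0.2095, 0.0692]
tool_rot: [0.001, 0.788, 0.616, 0.0]
contact_force: [1.7, -1.5, 3.5]
gripper_width: 0.454
turn [0.15 0.04 0.06]
shift after turn [ 3.000e-04 -2.000e-04 -2.308e-01]
t 7.65 p [ 0.4807 -0.2095  0.0692] yaw 76.06 shift [ 1.000e-04  4.000e-04 -2.308e-01] F [ 1.66 -1.48  3.5 ] w 0.454
```

View pics/w5.png

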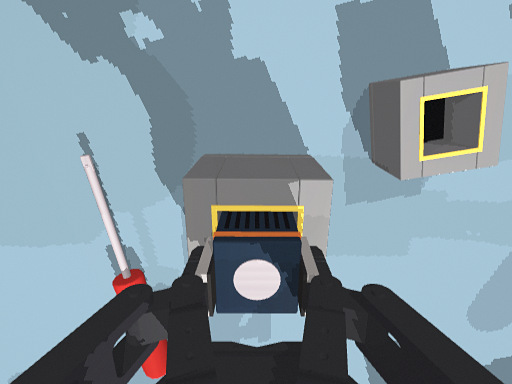

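Held (opening 0.454 ≈ 39 mm, module between the pads at (257,275)). Lift.

```bash
python3 -m creep '[[0,0,0,0,0,-0.005,0],[0,0,0,0,0,-0.01,0],[0,0,0,0,0,-0.015,0],[0,0,0,0,0,-0.025,0],[0,0,0,0,0,-0.03,0],[0,0,0,0,0,-0.03,0],[0,0,0,0,0,-0.03,0],[0,0,0,0,0,-0.03,0],[0,0,0,0,0,-0.03,0],[0,0,0,0,0,-0.026,0],[0,0,0,0,0,0,0],[0,0,0,0,0,0,0]]'
python3 - <<'E'
from h import *
j=np.array([0.50161,0.21046]);a=1.53658
M=np.array([[np.cos(a),-np.sin(a)],[np.sin(a),np.cos(a)]])
n=j+M@[.1,0]; print("nest",n)
go([*n,0.30],88)
cv2.imwrite('pics/w6.png',manip.grab_frame('wrist'))
E
```

```text
time: 8.7
tool_pos: [0.4796, -0.2089, 0.2997]
tool_rot: [0.0, 0.788, 0.616, 0.0]
contact_force: [-0.2, -0.3, -3.3]
gripper_width: 0.456
nest [0.50503097 0.31040147]
turn [ 2.000e-02  1.000e-02 -1.193e+01]
shift after turn [ 5.198e-01  7.300e-03 -3.000e-04]
t 8.7 p [ 0.4796 -0.2089  0.2997] yaw 76.07 shift [ 5.101e-01 -1.004e-01 -4.000e-04] F [-0.21 -0.3  -3.34] w 0.456
```

View pics/w6.png

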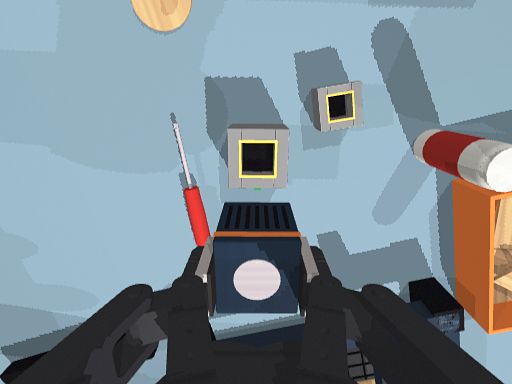

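```bash
python3 -m creep '[[0,0,-6,0,0,0,0],[0,0,-6,0,0,0,0],[0,0,0,0.015,0.0005,0,0],[0,0,0,0.03,0.0005,0,0],[0,0,0,0.03,0.0005,0,0],[0,0,0,0.03,0.0005,0,0],[0,0,0,0.03,0.0005,0,0],[0,0,0,0.03,0.0005,0,0],[0,0,0,0.03,0.0005,0,0],[0,0,0,0.03,0.0005,0,0],[0,0,0,0.03,0.0005,0,0],[0,0,0,0.03,0.0005,0,0],[0,0,0,0.03,0.0005,0,0],[0,0,0,0.03,0.0005,0,0],[0,0,0,0.03,0.0005,0,0],[0,0,0,0.03,0.0005,0,0],[0,0,0,0.025,0,0,0],[0,0,0,0.01,0,0,0],[0,0,0,0,0,0,0],[0,0,0,0,0,0,0]]'
python3 - <<'E'
from h import *
go([0.50503097,0.31040147,0.30],88)
im=manip.grab_frame('wrist');cv2.imwrite('pics/w7.png',im); crop(im,150,0,370,200,3.5,"w7c.png")
E
```

```text
time: 10.42
tool_pos: [0.5007, 0.23, 0.2968]
tool_rot: [-0.001, 0.719, 0.695, -0.002]
contact_force: [-0.2, -0.4, -2.1]
gripper_width: 0.46
turn [-0.23  0.13  0.1 ]
shift after turn [ 0.0805  0.0015 -0.0032]
t 10.42 p [0.5007 0.23   0.2968] yaw 88.1 shift [ 0.0805  0.0017 -0.0034] F [-0.23 -0.44 -2.08] w 0.46
```

View pics/w7.png

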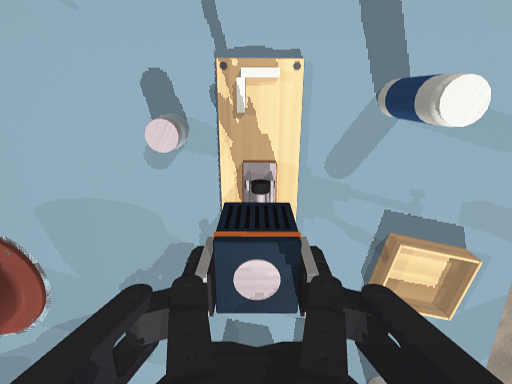

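View pics/w7c.png

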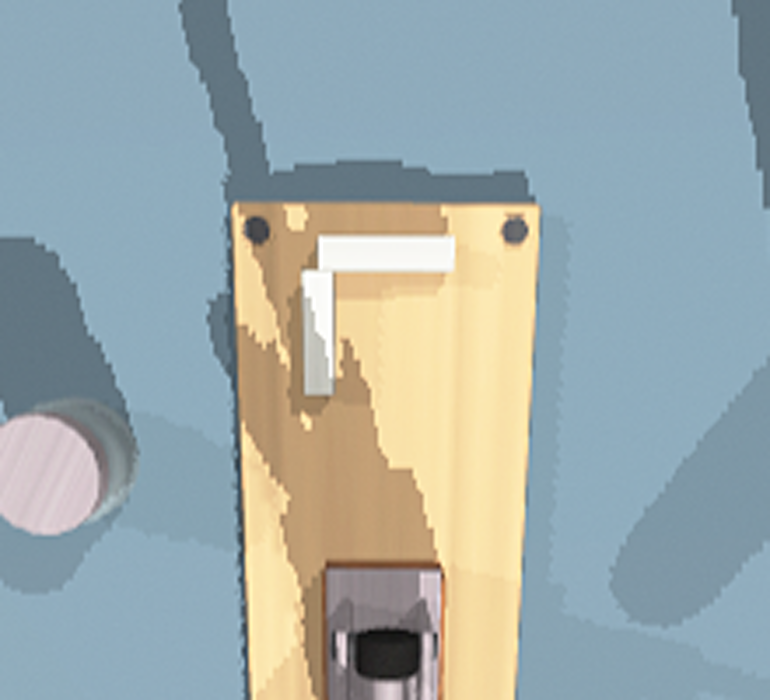

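```bash
python3 - <<'E'
from h import *
c=manip.get_calibration("wrist")
g=lambda x,y,z:at_z(c,150+x/3.5-.3,y/3.5-.3,z)[:2]
a=1.53658;M=np.array([[np.cos(a),-np.sin(a)],[np.sin(a),np.cos(a)]]);j=np.array([0.50161,0.21046])
J=lambda w:np.round((M.T@(w-j))*1000,1)
print("corners",J(g(232,203,.012)),J(g(540,205,.012)),"expect 145,+-60")
print("side inner",J(g(333,275,.027)),J(g(333,393,.027)),"expect y20")
print("side outer",J(g(302,275,.027)),J(g(302,393,.027)),"y32")
print("end inner",J(g(345,271,.027)),J(g(453,271,.027)),"x120"); print("end outer",J(g(345,236,.027)),J(g(453,236,.027)))
print("cam",J(c["xyz"][:2]))
# module held: top lens / top-face corners
E
```

```text
corners [146.  57.] [145.2 -61.9] expect 145,+-60
side inner [119.4  17.8] [76.  18.3] expect y20
side outer [119.4  29.5] [76.  30.6] y32
end inner [120.8  13.2] [120.8 -27.9] x120
end outer [133.1  13.1] [133.1 -27.5]
cam [101.8   0.9]
```

```bash
python3 - <<'E'
from h import *
im=cv2.imread('pics/w7.png'); c=manip.get_calibration("wrist")
sub=im[240:310,220:300].astype(int); m=((sub.min(2)>130)).astype(np.uint8)
n,l,st,ce=cv2.connectedComponentsWithStats(m); k=1+st[1:,4].argmax(); u,v=ce[k]+[220,240]; print(u,v,st[k])
s,p,T=pose(); w=at_z(c,u,v,p[2]+.0288); print(w,"tool rel",T.T@(w-p)*1000)
E
```

```text
256.48192771084337 279.3326639892905 [  13   20   48   40 1494]
[0.50095584 0.23019543 0.32626783] tool rel [  0.58953141  -0.16498241 -28.80076024]
```

```bash
python3 - <<'E'
from h import *
a=1.53658;M=np.array([[np.cos(a),-np.sin(a)],[np.sin(a),np.cos(a)]]);j=np.array([0.50161,0.21046])
print("nest",j+M@[.1007,-.002]); t=j+M@[.0977,-.005]; print(t); go([*t,.10],88)
E
```

```text
nest [0.50705374 0.31103264]
[0.50994936 0.30793177]
turn [-0.17  0.1   0.04]
shift after turn [0.0786 0.0062 0.1975]
t 10.47 p [0.501  0.2296 0.2975] yaw 88.04 shift [0.079  0.0068 0.1973] F [ 0.31 -0.49 -1.9 ] w 0.458
```

```bash
python3 -m creep '[[0,0,0,0.02,0.0064,0,0],[0,0,0,0.03,0,0,0],[0,0,0,0.02,0,0,0],[0,0,0,0.0088,0,0,0],[0,0,0,0,0,0.02,0],[0,0,0,0,0,0.03,0],[0,0,0,0,0,0.03,0],[0,0,0,0,0,0.03,0],[0,0,0,0,0,0.03,0],[0,0,0,0,0,0.03,0],[0,0,0,0,0,0.02,0],[0,0,0,0,0,0.01,0],[0,0,0,0,0,0,0],[0,0,0,0,0,0,0],[0,0,0,0,0,0,0]]'
python3 - <<'E'
from h import *
go([0.50995,0.30793,.0335],88)
cv2.imwrite('pics/w8.png',manip.grab_frame('wrist')); cv2.imwrite('pics/s8.png',manip.grab_frame('scene'))
im=cv2.imread("pics/s8.png"); crop(im,280,120,440,260,4,"s8c.png")
E
```

```text
time: 11.72
tool_pos: [0.5122, 0.3092, 0.1016]
tool_rot: [0.001, 0.719, 0.695, 0.002]
contact_force: [0.2, -0.1, -1.2]
gripper_width: 0.455
turn [ 0.19 -0.08  0.03]
shift after turn [-0.0014 -0.0022  0.0681]
t 11.72 p [0.5122 0.3092 0.1016] yaw 88.03 shift [-0.0015 -0.0024  0.0681] F [ 0.23 -0.14 -1.2 ] w 0.455
```

View pics/w8.png

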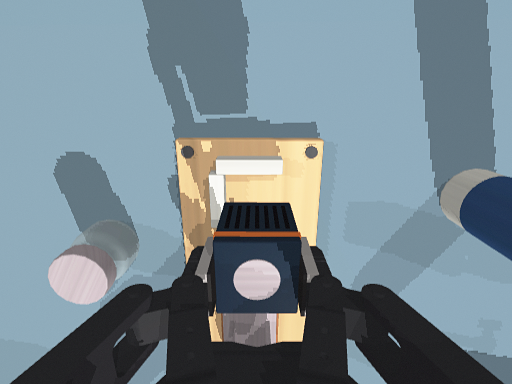

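View pics/s8c.png

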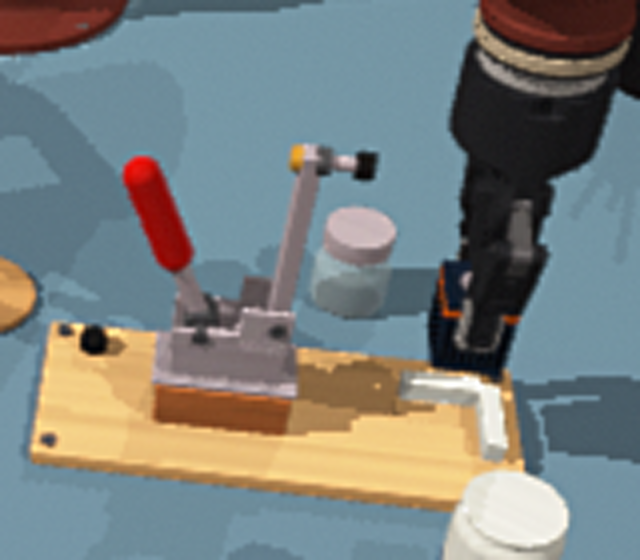

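```bash
python3 -m creep '[[0,0,0,-0.0015,-0.0022,0.01,0],[0,0,0,0,0,0.02,0],[0,0,0,0,0,0.015,0],[0,0,0,0,0,0.01,0],[0,0,0,0,0,0.004,0],[0,0,0,0,0,0,0],[0,0,0,0,0,0,0],[0,0,0,0,0,0,0]]'
python3 - <<'E'
from h import *
go([0.50995,0.30793,.0335],88)
cv2.imwrite('pics/w9.png',manip.grab_frame('wrist'))
E
```

```text
time: 12.48
tool_pos: [0.5093, 0.3081, 0.0416]
tool_rot: [0.0, 0.719, 0.695, 0.001]
contact_force: [0.2, -0.7, -1.8]
gripper_width: 0.459
turn [ 0.11 -0.06  0.06]
shift after turn [-0.0002  0.0006  0.0081]
t 12.48 p [0.5093 0.3081 0.0416] yaw 88.06 shift [-0.0002  0.0006  0.0081] F [ 0.2  -0.74 -1.83] w 0.459
```

View pics/w9.png

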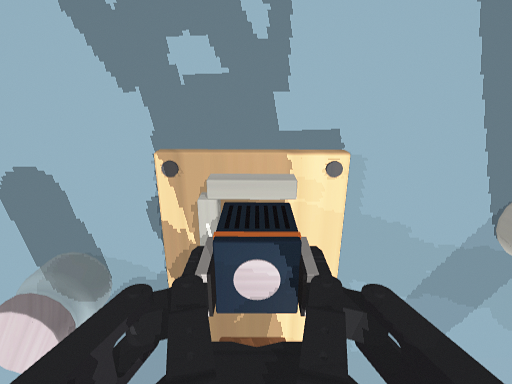

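```bash
python3 -m creep '[[0,0,0,0,0,0.004,0],[0,0,0,0,0,0.002,0],[0,0,0,0,0,0.001,0],[0,0,0,0,0,0,0],[0,0,0,0,0,0,0]]';python3 -m creep '[[0,0,0,0,0,0.001,0],[0,0,0,0,0,0,0]]';python3 -m creep '[[0,0,0,0,0,0.001,0],[0,0,0,0,0,0,0]]'
```

```text
time: 12.95
tool_pos: [0.5088, 0.3079, 0.0341]
tool_rot: [0.0, 0.719, 0.695, 0.0]
contact_force: [-1.2, 0.1, 3.4]
gripper_width: 0.458
time: 13.12
tool_pos: [0.5088, 0.3079, 0.034]
tool_rot: [0.0, 0.719, 0.695, -0.0]
contact_force: [-4.2, -1.4, 10.2]
gripper_width: 0.459
time: 13.28
tool_pos: [0.5088, 0.3079, 0.034]
tool_rot: [-0.0, 0.719, 0.695, -0.0]
contact_force: [-7.6, -4.8, 15.7]
gripper_width: 0.461
```

On the plate. Relieve the press, then nudge towards the end stop (+tool x).

```bash
python3 -m creep '[[0,0,0,0,0,-0.002,0],[0,0,0,0.001,0,0,0],[0,0,0,0.001,0,0,0],[0,0,0,0,0,0,0]]';python3 -m creep '[[0,0,0,0.001,0,0,0],[0,0,0,0,0,0,0]]';python3 -m creep '[[0,0,0,0.001,0,0,0],[0,0,0,0,0,0,0]]'
```

```text
time: 13.62
tool_pos: [0.5092, 0.3094, 0.0341]
tool_rot: [0.001, 0.719, 0.695, 0.0]
contact_force: [-0.0, -3.6, 6.3]
gripper_width: 0.459
time: 13.78
tool_pos: [0.5094, 0.3103, 0.0341]
tool_rot: [0.001, 0.719, 0.695, 0.0]
contact_force: [-1.7, -3.7, 6.5]
gripper_width: 0.458
time: 13.95
tool_pos: [0.5095, 0.3113, 0.0341]
tool_rot: [0.001, 0.719, 0.695, 0.0]
contact_force: [-1.1, -3.0, 5.2]
gripper_width: 0.451
```

```bash
python3 -m creep '[[0,0,0,0.0005,0,-0.0005,0],[0,0,0,0,0,0,0]]';python3 -m creep '[[0,0,0,0.0007,0,0,0],[0,0,0,0,0,0,0]]';python3 -m creep '[[0,0,0,0.0007,0,0,0],[0,0,0,0,0,0,0]]'
```

```text
time: 14.12
tool_pos: [0.5093, 0.312, 0.0341]
tool_rot: [0.001, 0.719, 0.695, 0.0]
contact_force: [0.5, -3.4, 2.7]
gripper_width: 0.456
time: 14.28
tool_pos: [0.5093, 0.312, 0.0341]
tool_rot: [0.001, 0.719, 0.695, -0.0]
contact_force: [1.2, -5.4, 4.4]
gripper_width: 0.458
time: 14.45
tool_pos: [0.5093, 0.3121, 0.0342]
tool_rot: [0.002, 0.719, 0.695, -0.001]
contact_force: [0.7, -9.0, 6.0]
gripper_width: 0.453
```

End stop reached (y stays 0.312, force rising). Now the side stop (−tool y).

```bash
python3 -m creep '[[0,0,0,-0.001,-0.001,0,0],[0,0,0,0,0,0,0]]';python3 -m creep '[[0,0,0,0,-0.001,0,0],[0,0,0,0,0,0,0]]';python3 -m creep '[[0,0,0,0,-0.0007,0,0],[0,0,0,0,0,0,0]]';python3 -m creep '[[0,0,0,0,-0.0007,0,0],[0,0,0,0,0,0,0]]'
```

```text
time: 14.62
tool_pos: [0.5087, 0.312, 0.0341]
tool_rot: [0.001, 0.719, 0.695, 0.001]
contact_force: [3.2, -5.0, 1.9]
gripper_width: 0.454
time: 14.78
tool_pos: [0.5079, 0.3121, 0.0342]
tool_rot: [0.001, 0.719, 0.695, 0.001]
contact_force: [3.9, -4.2, 2.0]
gripper_width: 0.46
time: 14.95
tool_pos: [0.5073, 0.3121, 0.0341]
tool_rot: [0.001, 0.719, 0.695, 0.001]
contact_force: [4.5, -3.9, 2.4]
gripper_width: 0.462
time: 15.12
tool_pos: [0.5066, 0.3121, 0.0341]
tool_rot: [0.001, 0.719, 0.695, 0.001]
contact_force: [3.9, -4.5, 2.1]
gripper_width: 0.455
```

```bash
python3 -m creep '[[0,0,0,0,-0.0007,0,0],[0,0,0,0,0,0,0]]';python3 -m creep '[[0,0,0,0,-0.0007,0,0],[0,0,0,0,0,0,0]]';python3 -m creep '[[0,0,0,0,-0.0007,0,0],[0,0,0,0,0,0,0]]'
```

```text
time: 15.28
tool_pos: [0.5064, 0.3121, 0.0342]
tool_rot: [0.002, 0.719, 0.695, 0.001]
contact_force: [5.3, -4.9, 1.8]
gripper_width: 0.458
time: 15.45
tool_pos: [0.5063, 0.3121, 0.0342]
tool_rot: [0.002, 0.719, 0.695, 0.002]
contact_force: [7.8, -4.7, -1.0]
gripper_width: 0.456
time: 15.62
tool_pos: [0.5063, 0.3121, 0.0343]
tool_rot: [0.003, 0.719, 0.695, 0.003]
contact_force: [9.3, -4.9, -1.9]
gripper_width: 0.46
```

Both stops contacted. Relax and release.

```bash
python3 -m creep '[[0,0,0,-0.0003,0.0015,0,0],[0,0,0,0,0,0,0.6],[0,0,0,0,0,0,0.8],[0,0,0,0,0,0,1],[0,0,0,0,0,0,1],[0,0,0,0,0,0,1],[0,0,0,0,0,0,1]]'
python3 - <<'E'
from h import *
go([0.5063,0.3121,.0342],88)
cv2.imwrite('pics/w10.png',manip.grab_frame('wrist'))
E
```

```text
time: 16.2
tool_pos: [0.5043, 0.3126, 0.0337]
tool_rot: [-0.0, 0.719, 0.695, -0.0]
contact_force: [0.1, -0.1, 0.1]
gripper_width: 1.0
turn [-0.02 -0.    0.08]
shift after turn [-0.0004  0.002  -0.0005]
t 16.2 p [0.5043 0.3126 0.0337] yaw 88.08 shift [-0.0004  0.002  -0.0005] F [ 0.11 -0.13  0.08] w 1.0
```

View pics/w10.png

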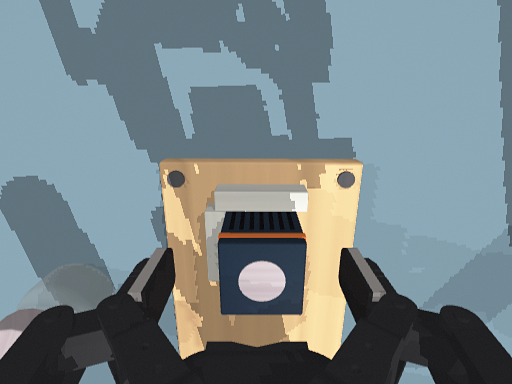

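```bash
python3 -m creep '[[0,0,0,0,0,-0.01,1],[0,0,0,0,0,-0.02,1],[0,0,0,0,0,-0.03,1],[0,0,0,0,0,-0.04,1],[0,0,0,0,0,-0.04,0],[0,0,0,0,0,-0.04,0],[0,0,0,0,0,-0.04,0],[0,0,0,0,0,-0.04,0],[0,0,0,0,0,-0.01,0],[0,0,0,0,0,0,0],[0,0,0,0,0,0,0]]'
python3 - <<'E'
from h import *
a=1.53658;M=np.array([[np.cos(a),-np.sin(a)],[np.sin(a),np.cos(a)]]);j=np.array([.5029,.2122])
t=j+M@[-.053,0]; go([*t,.30],88)
th=np.arange(1.2,-.05,-.1); P=np.c_[-53-95*np.cos(th)+11*np.sin(th)+11,78+95*np.sin(th)+11*np.cos(th)]
print(np.round(P,1).tolist()); print(np.round(np.diff(P,axis=0),1).tolist())
im=manip.grab_frame('scene');cv2.imwrite('pics/s11.png',im); crop(im,260,100,440,260,4,"s11c.png")
im=manip.grab_frame('top');cv2.imwrite('pics/t11.png',im)
E
```

```text
time: 17.17
tool_pos: [0.5046, 0.3125, 0.3047]
tool_rot: [0.0, 0.719, 0.695, 0.001]
contact_force: [0.1, -0.3, -0.7]
gripper_width: 0.006
turn [ 0.08 -0.05  0.06]
shift after turn [-0.1533  0.0018  0.0047]
t 17.17 p [0.5046 0.3125 0.3047] yaw 88.06 shift [-0.1533  0.0016  0.0045] F [ 0.06 -0.26 -0.65] w 0.006
[[-66.2, 170.5], [-75.3, 167.7], [-84.1, 163.9], [-92.4, 159.3], [-100.3, 153.8], [-107.6, 147.6], [-114.2, 140.7], [-120.1, 133.2], [-125.2, 125.1], [-129.5, 116.6], [-132.9, 107.7], [-135.4, 98.4], [-137.0, 89.0]]
[[-9.1, -2.9], [-8.8, -3.8], [-8.4, -4.6], [-7.9, -5.4], [-7.3, -6.2], [-6.6, -6.9], [-5.9, -7.5], [-5.1, -8.1], [-4.3, -8.5], [-3.4, -8.9], [-2.5, -9.2], [-1.6, -9.4]]
```

View pics/s11c.png

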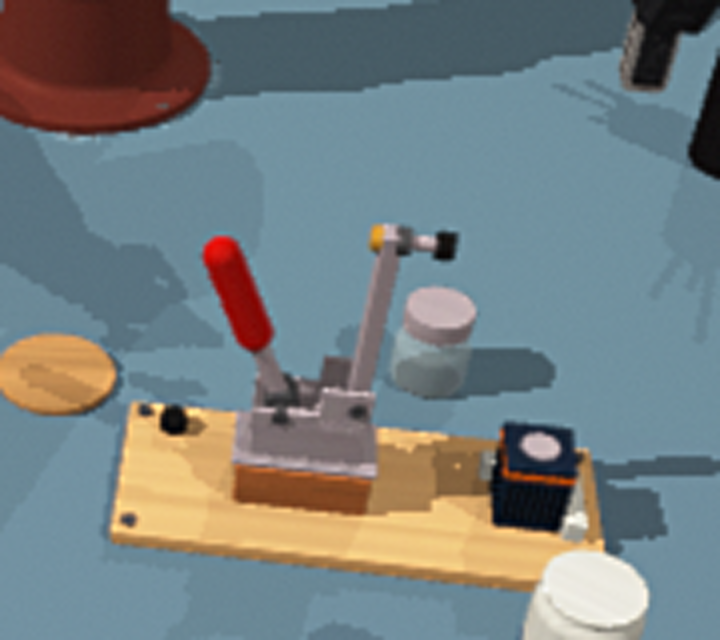

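The module stands in the corner of the stops at crop (535,475); clamp open, red handle at (240,290). Move between handle and arm.

```bash
python3 -m creep '[[0,0,0,-0.02,0.0016,0,0],[0,0,0,-0.035,0,0,0],[0,0,0,-0.035,0,0,0],[0,0,0,-0.035,0,0,0],[0,0,0,-0.02,0,0,0],[0,0,0,-0.0083,0,0,0],[0,0,0,0,0,0,0],[0,0,0,0,0,0.02,0],[0,0,0,0,0,0.03,0],[0,0,0,0,0,0.02,0],[0,0,0,0,0,0,0],[0,0,0,0,0,0,0]]'
python3 - <<'E'
from h import *
a=1.53658;M=np.array([[np.cos(a),-np.sin(a)],[np.sin(a),np.cos(a)]]);j=np.array([.5029,.2122])
t=j+M@[-.053,0]; go([*t,.167],88)
im=manip.grab_frame('scene');cv2.imwrite('pics/s12.png',im); crop(im,260,80,440,240,4,"s12c.png")
cv2.imwrite('pics/w12.png',manip.grab_frame('wrist'))
E
```

```text
time: 18.27
tool_pos: [0.4998, 0.16, 0.2317]
tool_rot: [-0.001, 0.719, 0.696, -0.002]
contact_force: [0.0, 0.7, 0.2]
gripper_width: 0.002
turn [-0.26  0.03  0.14]
shift after turn [-0.0007  0.0013  0.0647]
t 18.27 p [0.4998 0.16   0.2317] yaw 88.14 shift [-0.0007  0.0016  0.0647] F [0.02 0.66 0.19] w 0.002
```

View pics/s12c.png

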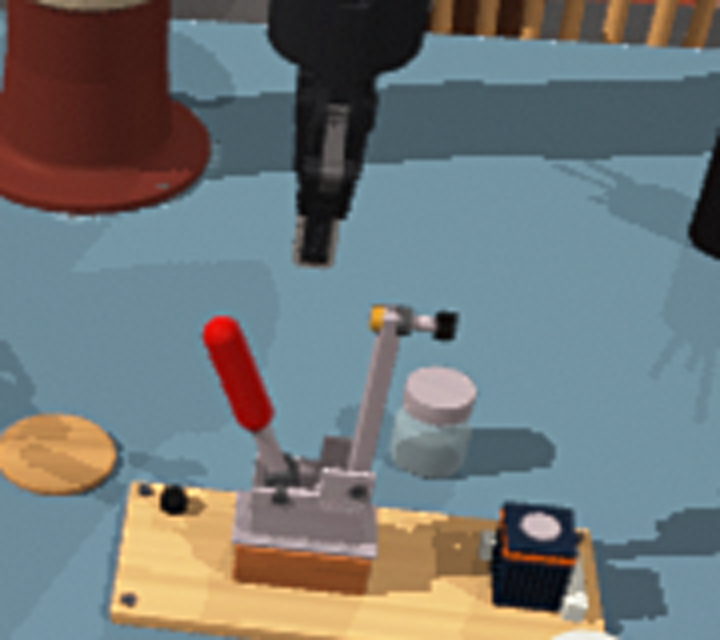

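View pics/w12.png

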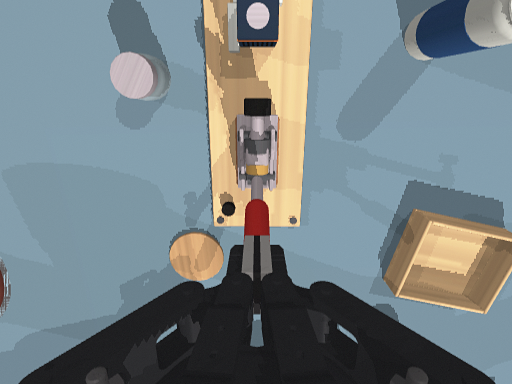

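Fingers are aligned with the handle plane (both at column 257) and sit between handle top and arm. Descend.

```bash
python3 -m creep '[[0,0,0,0,0.001,0.015,0],[0,0,0,0,0,0.02,0],[0,0,0,0,0,0.02,0],[0,0,0,0,0,0.01,0],[0,0,0,0,0,0,0],[0,0,0,0,0,0,0]]'
python3 - <<'E'
from h import *
a=1.53658;M=np.array([[np.cos(a),-np.sin(a)],[np.sin(a),np.cos(a)]]);j=np.array([.5029,.2122])
t=j+M@[-.0662,0]; go([*t,.168],88)
im=manip.grab_frame('scene');cv2.imwrite('pics/s13.png',im); crop(im,260,80,440,240,4,"s13c.png")
E
```

```text
time: 18.87
tool_pos: [0.5025, 0.1594, 0.1698]
tool_rot: [0.0, 0.719, 0.695, 0.0]
contact_force: [0.9, -0.5, 0.3]
gripper_width: 0.006
turn [ 0.05 -0.02  0.07]
shift after turn [-0.0134 -0.0014  0.0018]
t 18.87 p [0.5025 0.1594 0.1698] yaw 88.07 shift [-0.0134 -0.0014  0.0018] F [ 0.95 -0.5   0.26] w 0.006
```

View pics/s13c.png

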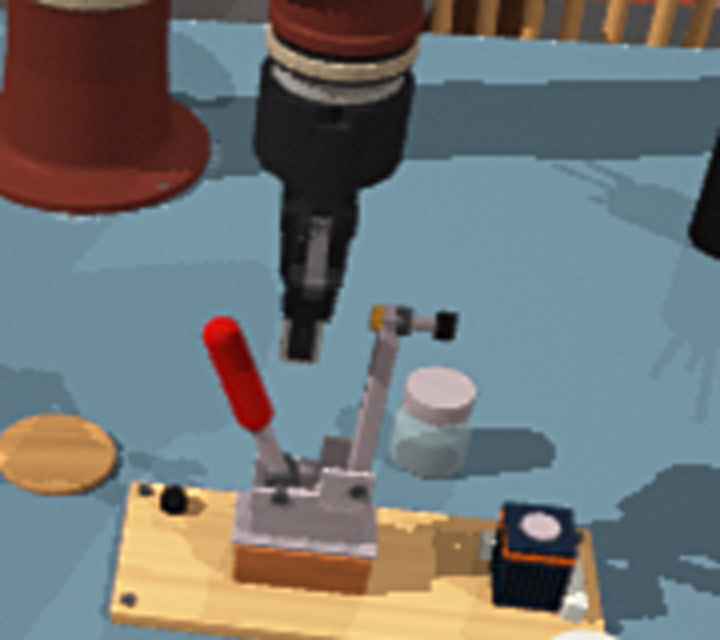

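Between handle and arm with clearance on both sides. Push along the arc.

```bash
python3 -m creep '[[0,0,0,-0.007,-0.0014,0.001,0],[0,0,0,-0.0064,0,0.001,0],[0,0,0,-0.0046,0,0.0014,0],[0,0,0,-0.0045,0,0.0015,0],[0,0,0,-0.0044,0,0.0019,0],[0,0,0,-0.0044,0,0.0019,0],[0,0,0,-0.0042,0,0.0023,0],[0,0,0,-0.0042,0,0.0023,0],[0,0,0,-0.004,0,0.0027,0],[0,0,0,-0.0039,0,0.0027,0],[0,0,0,0,0,0,0]]'
python3 - <<'E'
from h import *
a=1.53658;M=np.array([[np.cos(a),-np.sin(a)],[np.sin(a),np.cos(a)]]);j=np.array([.5029,.2122])
t=j+M@[-.1003,0]; go([*t,.1538],88)
im=manip.grab_frame('scene');cv2.imwrite('pics/s14.png',im); crop(im,260,80,440,240,4,"s14c.png")
E
```

```text
time: 19.83
tool_pos: [0.4981, 0.1107, 0.1487]
tool_rot: [-0.001, 0.719, 0.695, -0.001]
contact_force: [0.4, -0.2, -0.8]
gripper_width: -0.002
turn [-0.15  0.05  0.02]
shift after turn [ 0.0013  0.0014 -0.0051]
t 19.83 p [0.4981 0.1107 0.1487] yaw 88.02 shift [ 0.0013  0.0013 -0.0051] F [ 0.41 -0.25 -0.84] w -0.002
```

View pics/s14c.png

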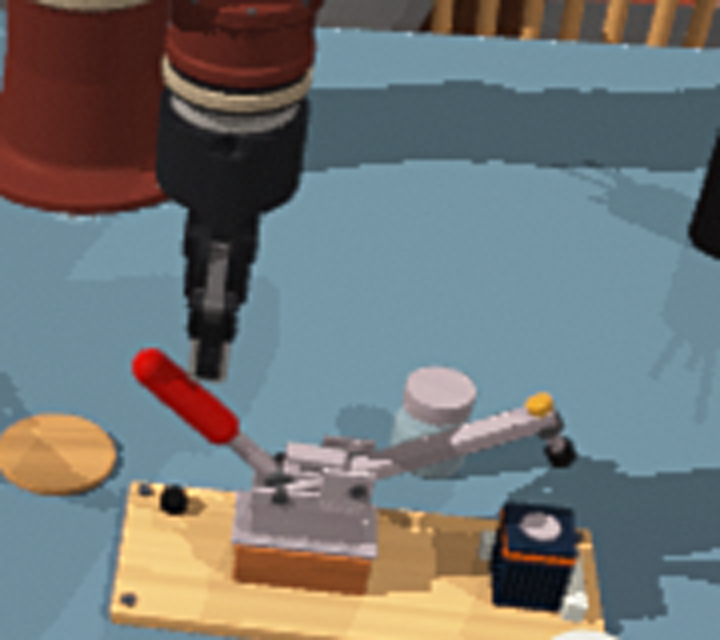

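```bash
python3 -m creep '[[0,0,0,-0.0035,0.0014,0.002,0],[0,0,0,-0.0035,0,0.003,0],[0,0,0,-0.0033,0,0.0035,0],[0,0,0,-0.0033,0,0.0035,0],[0,0,0,-0.003,0,0.0037,0],[0,0,0,-0.003,0,0.0038,0],[0,0,0,-0.0026,0,0.004,0],[0,0,0,-0.0025,0,0.004,0],[0,0,0,-0.0022,0,0.0042,0],[0,0,0,-0.002,0,0.0043,0],[0,0,0,-0.0017,0,0.0044,0],[0,0,0,-0.0017,0,0.0044,0],[0,0,0,-0.001,0,0.0045,0],[0,0,0,-0.001,0,0.003,0],[0,0,0,0,0,0,0]]'
python3 - <<'E'
from h import *
a=1.53658;M=np.array([[np.cos(a),-np.sin(a)],[np.sin(a),np.cos(a)]]);j=np.array([.5029,.2122])
t=j+M@[-.137,0]; go([*t,.089],88)
im=manip.grab_frame('scene');cv2.imwrite('pics/s15.png',im); crop(im,260,80,440,240,4,"s15c.png")
E
```

```text
time: 21.13
tool_pos: [0.4993, 0.0773, 0.0976]
tool_rot: [-0.0, 0.719, 0.695, 0.0]
contact_force: [-0.7, 2.2, 2.1]
gripper_width: -0.0
turn [-0.   -0.02  0.06]
shift after turn [-0.0021 -0.001   0.0086]
t 21.13 p [0.4993 0.0773 0.0976] yaw 88.06 shift [-0.0021 -0.001   0.0086] F [-0.74  2.16  2.06] w -0.0
```

View pics/s15c.png

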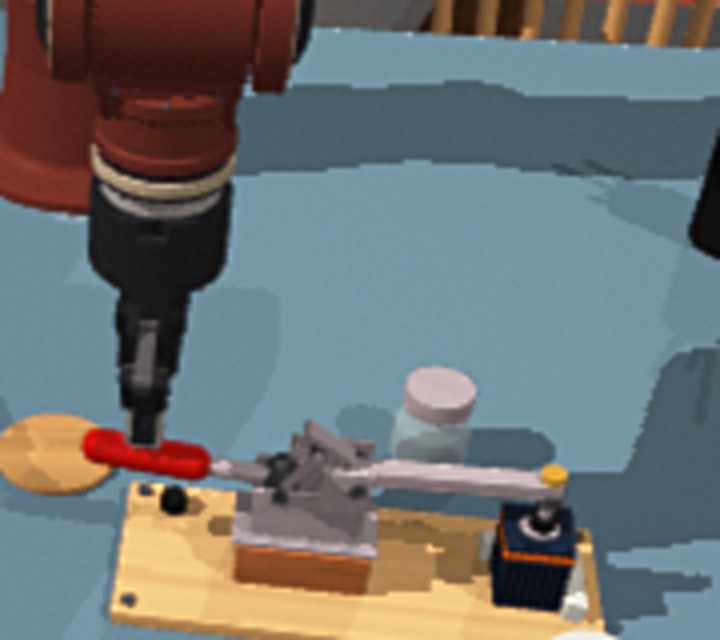

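Pad is arriving on the module (545,525); the handle is almost level. Push the rest.

```bash
python3 -m creep '[[0,0,0,-0.001,0,0.003,0],[0,0,0,-0.001,0,0.003,0],[0,0,0,0,0,0.002,0],[0,0,0,0,0,0,0]]';python3 -m creep '[[0,0,0,0,0,0.0015,0],[0,0,0,0,0,0,0],[0,0,0,0,0,0,0]]';python3 -m creep '[[0,0,0,0,0,0.0015,0],[0,0,0,0,0,0,0],[0,0,0,0,0,0,0]]'
```

```text
time: 21.52
tool_pos: [0.4988, 0.0748, 0.089]
tool_rot: [0.0, 0.719, 0.695, -0.001]
contact_force: [0.7, -0.1, 0.7]
gripper_width: 0.002
time: 21.77
tool_pos: [0.499, 0.0748, 0.0888]
tool_rot: [0.0, 0.719, 0.695, -0.001]
contact_force: [-2.6, -0.4, 6.2]
gripper_width: -0.003
time: 22.02
tool_pos: [0.4991, 0.0748, 0.0886]
tool_rot: [0.0, 0.719, 0.695, -0.001]
contact_force: [-6.9, -0.7, 14.0]
gripper_width: 0.002
```

Handle is on its hard stop (z 0.0886 ≈ level, force rises). Retreat and check.

```bash
python3 -m creep '[[0,0,0,0,0,-0.005,0],[0,0,0,0,0,-0.015,0],[0,0,0,0,0,-0.03,0],[0,0,0,0,0,-0.04,0],[0,0,0,0,0,-0.04,0],[0,0,0,0,0,-0.04,0],[0,0,0,0,0,-0.02,0],[0,0,0,0,0,0,0],[0,0,0,0,0,0,0],[0,0,0,0,0,0,0]]'
python3 - <<'E'
from h import *
go([.5,.1,.3],88)
im=manip.grab_frame('scene');cv2.imwrite('pics/s16.png',im); crop(im,260,100,440,260,4,"s16c.png")
im=manip.grab_frame('top');cv2.imwrite('pics/t16.png',im)
cv2.imwrite('pics/w16.png',manip.grab_frame('wrist'))
E
```

```text
time: 22.85
tool_pos: [0.4985, 0.0751, 0.275]
tool_rot: [-0.001, 0.719, 0.695, -0.001]
contact_force: [0.2, -0.1, -0.7]
gripper_width: 0.001
turn [-0.15  0.03  0.05]
shift after turn [ 0.025   0.0007 -0.025 ]
t 22.85 p [0.4985 0.0751 0.275 ] yaw 88.05 shift [ 0.025   0.0006 -0.025 ] F [ 0.2  -0.06 -0.68] w 0.001
```

View pics/s16c.png

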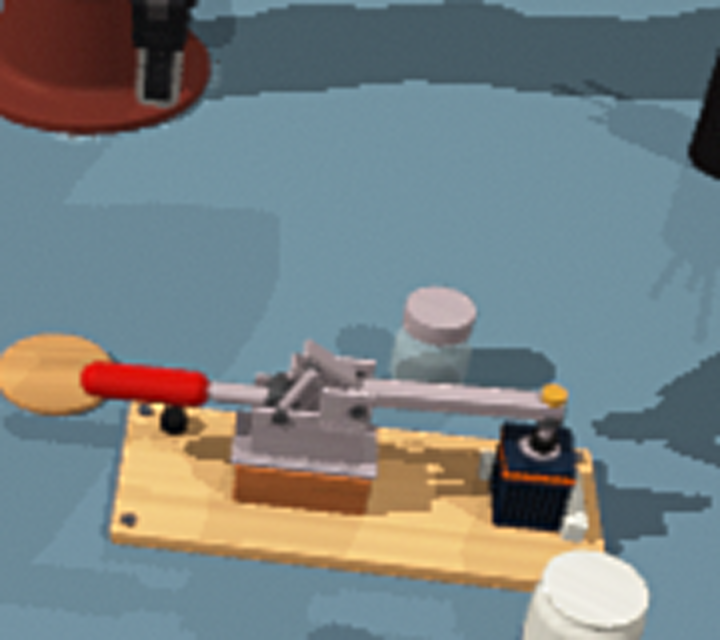

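View pics/t16.png

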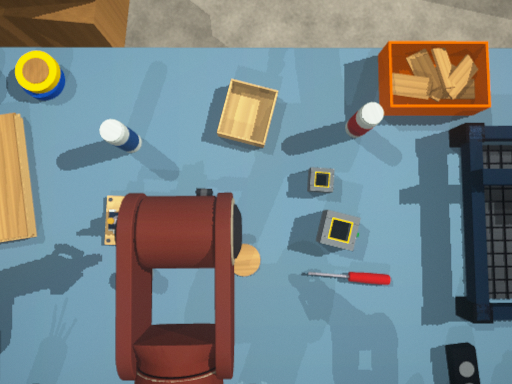

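View pics/w16.png

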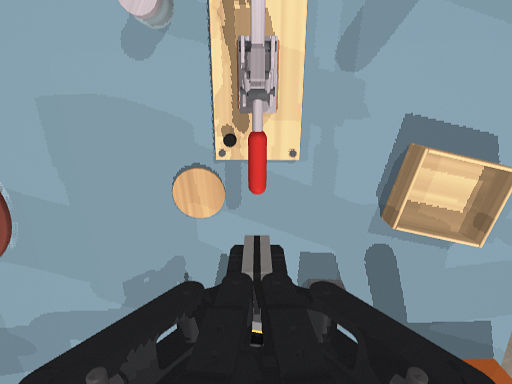

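The handle stays level at (145,383) in the scene crop and the pad sits on the module's lens. The module is upright in the stops, the bystanders are in place, and the robot is clear. Handing in.

```bash
python3 -c "
from plant import manip
print(manip.job_done(), manip.state()['time'])"
```

```text
the job is handed in; nothing more can be done
the job is handed in; nothing more can be done
```

I handed the job in after about 23 s of the 64 s allowed. `job_done()` gave no verdict, so the result below rests on my own checks.

**What I did:**
- **Release:** I pressed the module to 0.066 m at about 7 N. It sprang up and the green tab slid out.
- **Placing:** I gripped the module, lifted it out and set it on the jig plate. I then nudged it into the end stop and the side stop; each time it stopped moving and the force rose to about 9 N. Then I let go.
- **Clamping:** I pushed the handle along its arc to its hard stop. The tool stopped at z = 0.0886 m and the force rose to 14 N. Then I moved clear.

**Last checks:**
- **Module and clamp:** the last scene picture shows the handle staying level and the pad on the module's top. The module is upright and square in the corner of the stops.
- **Surroundings:** the bystanders I could see had not visibly moved. In the last top picture the arm hid the jar, the spare pad and most of the jig; I checked those in the scene and wrist pictures instead. The wrist force was near zero at the end.
- **Not measured:** pad force and handle angle have no sensor. I inferred them from the stop contact and the pictures.
- **Disagreement:** the top and wrist cameras differed by about 2 mm on the jig's y position. The nudge against the stops came out within about 1 mm of the wrist camera's value.

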